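Put the jammed roller mill into reverse

ROBOT

A 6-joint arm with a two-finger parallel gripper is mounted at the origin on a cart in front of the work surface, level with it; the furniture and walls round the work are solid. World frame = base frame: x ahead of the robot, y to its left, z up, the work surface at z = 0. Lengths are in mm, angles in rad, forces in N, time in s.
With the tool pointing down it reaches from about 300 to 775 mm from the base axis. Payload 14.6 kg.
Tool frame: the origin (TCP) lies at the very end of the fingers, on their centre line; the grasp point (between the pads) lies 19 mm behind it; z points along the fingers, y is the line along which they close (so a half turn about z gives the same grasp; the last joint's range is limited). The gripper opens to 94 mm and grips with 3 to 60 N. Pads are 16 mm wide; open, the fingers measure 119 mm over their backs; the gripper's body (75 mm by 177 mm) begins 78 mm behind the grasp point.
Start: joints at [-1.237, 0.3, 1.521, -0, 1.321, -0.067], TCP at [214.577, -506.405, 179.946] pointing down, gripper open.
Joint ranges: [-3.03, 3.03], [-0.79, 2.21], [0.23, 2.52], [-1.04, 4.18], [0, 3.07], [-2.55, 2.55]. Speed limits (rad/s): [2.22, 2.22, 2.57, 3.14, 3.14, 3.14].

INTERFACE

Orientations are given as [roll, pitch, yaw] about the fixed x, y, z axes, in that order (R = Rz(yaw) Ry(pitch) Rx(roll)).
In Python, from cell import manip, eyes, ticket gives the robot as it stands. The module is installed in compiled form; this text tells all that it offers.
- The arm moves only by the tool arm_command, never from a script. Its argument "plan" is a list of rows, each a list of 5 numbers: the opening, from -1 (shut) to 1 (fully open), then the shift along the tool's x, y, z in m, then the turn about the tool's z in rad. In form: [[jaw, dx, dy, dz, roll], ...]. A call has 1 to 20 rows; each row shifts and turns the commanded pose from where the row before left it, along the tool's axes as they then stand; what a row does not reach is not made up. A row lasts 1/8 s, in which the tool goes at most 62.5 mm and 10.7 degrees, less where a joint would pass 70% of its speed; a pose out of reach is approached as far as the arm can. A call is refused whole if a number of a shift passes 0.0625 or a number of a turn 0.188, either way. A call with a gripper value outside its range is refused whole. The fingers move at their own pace and stop on an object; "newtons" is the grip in N (left out, the last holds). Time passes only in rows, so rows that do not move let the fingers close. It gives the time, the measured TCP pose, the force, the opening and the grip force at its end, in the units of the state.
- manip.read_state(): the state, without advancing time (a new reading comes with each control period).
- eyes.camera(name): name is "scene" or "top" or "wrist"; returns a dict with "img" (480x640x3 uint8, blue, green, red), "z_map" (480x640 float32, mm along the optical axis (not along the pixel's ray), 0 where there is no reading), "fx", "fy", "cx", "cy" (pixels), "eye" and "orientation" of the camera in the world. Camera axes: x right, y down, z forward; pixel columns grow to the right and rows downward; lengths in mm; the calibration is good to about 2 mm. A picture is of the moment at which its call begins.
- ticket.sign_off(): hands the job in; it is judged then, once.
The state is a dict: "clock": time; "joints": joint angles; "qd": joint speeds; "effort": joint torques, N m; "eef_pos": TCP position; "eef_rot": TCP orientation; "wrist_force": force on the tool from outside, world axes, zero at the start; "moment": the same for the moment, N m; "finger_gap": finger opening in mm; "finger_force": force on a finger pad.
Only numpy, scipy, OpenCV 4.12 (cv2) and the standard library are available. Lean on these libraries where they do the work, as an engineer would, in place of code of your own. Each camera call takes 0.05 s, during which the arm holds its last target. There are 200 camera calls.

TASK

The bench roller mill has jammed and must be set to run backwards. First fold its blue feed cover forward and fully down onto the hopper, so that nothing can be thrown out, then lift the red lockout collar on the gear lever, push the lever to the right through the narrow yellow neck of the gate into reverse, and let the collar drop fully back down so that it locks the lever there. Leave the carton stack, the bottles and the jar round the mill standing where they are.

Things in the scene. Friction and masses are not known exactly. Their poses are not given: they have to be found in the camera images.
- mill: Bench roller mill, fixed, 190 deep x 250 wide mm. Origin on the worktop under it; x to its back, y to its left, z up. Left half (y 0 to 120 mm): white chamber with steel hopper, rim 116 mm high, x -77 to 35 mm. Right half (y -130 to -40 mm): grey gearbox, front at x = -82 mm, top 73 mm high, with a curved steel gate plate on it. Motor behind it, up to 102 mm high.
- lever_pivot (a point): Point on the mill at (-30, -92, 15) mm in its frame: the lever turns left-right about the line through it along the mill's x axis.
- lever (a joint): Swing of the gear lever, rad. 0: forward, leaning 0.34 to the left; 0.34: upright; 0.635: end, leaning 0.295 to the right (reverse). Stiff (0.6 N m): stays where it is left. With the collar down it is stopped at about 0.19 by the neck; with the collar lifted over 10 mm it passes, and beyond about 0.49 the collar can drop again and locks it. Starts between 0 and 0.13.
- lever_knob (a point): Centre of the lever's black knob (33 mm diameter, 31 mm high), on the lever's line 206 mm from the pivot.
- gate_neck (a point): Top of the yellow neck of the gate, 88 mm straight above the pivot, the highest point of the gate plate. The slot in the plate is 26 mm wide; two yellow blocks narrow it to 12 mm here: the lever's 9 mm stem passes, the collar's foot does not unless lifted.
- collar (a joint): Lift of the red lockout collar along the lever, m: 0 down (rest), 0.018 highest. A spring presses it down with about 1.8 N at rest, 3.2 N at the top, besides its 60 g weight.
- collar_ring (a point): Centre of the collar's red lifting ring: disc of 54 mm diameter, 8 mm thick, square to the lever, 169 mm from the pivot when down. Below it a sleeve of 21 mm diameter, about 75 mm of it free above the gate; its steel foot (22 x 16 mm) ends 78 mm from the pivot. Hook the ring from beneath, fingers either side of the sleeve, or grip its rim. The knob's top is 48 mm above the ring.
- cover (a joint): Angle of the blue feed cover, rad: 0 lies shut on the hopper, 1.57 stands upright; opens backward, up to 1.85. Stiff hinge (0.22 N m): stays where it is left. Starts between 1.2 and 1.8.
- cover_hinge (a point): Middle of the cover's hinge line on the mill at (38, 60, 116) mm in its frame; the line runs along the mill's y axis.
- cover_edge (a point): Middle of the cover's free edge, on the outer face, 114 mm from the hinge. The cover is a plate 112 x 121 x 5 mm with a tab, 40 mm wide, that stands out 11 mm beyond this edge. Shut, its outer face is on top, 121 mm above the worktop.
- carton_a: Lowest of three white cartons stacked squarely, each 68 x 68 x 60 mm, together 180 mm high. Origin: centre of the underside, on the worktop in front of the mill.
- carton_b: Middle carton of the stack, origin at the centre of its underside.
- carton_c: Top carton of the stack, origin at the centre of its underside.
- wash_bottle: White wash bottle with blue cap and bent spout, 92 x 60 x 191 mm; origin on the worktop; the bottle's body is 60 mm wide and 125 mm high with its axis 16 mm along its own x from the origin.
- jar: White sample jar with blue label, 70 mm diameter, 103 mm high; origin at the centre of its underside.
- dropper: Brown dropper bottle, 31 mm diameter, 70 mm high, right of the mill; origin at the centre of its underside.
There are look-alikes about, which are no part of the job. There is more than one size of the dropper; the job needs the smaller.

How it is judged (in metres and radians):
On the way, in this order (a step that is already met when the one before it is completed fails the run):
1. the feed cover is folded shut while the lever is still on the forward side of the gate (value of joint cover below 0.06 rad and value of joint lever below 0.25 rad), for 0.2 s.
2. with the collar lifted, the lever is in the neck of the gate (value of joint collar above 0.008 m and value of joint lever above 0.28 rad), for 0.04 s.
At the end, for the whole second after the job is handed in: The cover lies shut (within 0.06 rad), the lever is past the neck of the gate on the reverse side (joint above 0.48) and at rest, the collar is down (within 3 mm), and the cartons, bottles and jar stand upright (value of joint cover below 0.06 rad and value of joint lever above 0.48 rad and value of joint collar below 0.003 m and velocity of joint lever between -0.05 and 0.05 rad/s and angle between each of carton_a, carton_b, carton_c, wash_bottle, jar, dropper's own z axis and vertical below 0.15 rad); the robot touches nothing.
It fails at once if a carton, bottle or the jar is shifted by more than 30 mm (distance of any of carton_a, carton_b, carton_c, wash_bottle, jar, dropper from where it was at the start of the episode above 0.03 m).
It also fails if it takes over 48 s, if anything falls off the work surface, if the arm or the gripper's body presses on something with over 40 N, if the wrist force passes 120 N, or if a joint passes its speed limit or range.

## Working session

There is one attempt and no reset: what is moved stays moved. The work goes in short steps, Python scripts to look and compute and a tool call to move; the robot and the scene stay as the last step left them, time stands still between calls to the robot, and variables do not carry over. Pictures are saved under pics/ and viewed, at most 10 in all, crops included, and the job is handed in when it is done.

Besides the shell and the picture viewer there is one more tool, called after "Emit:" as name(argument=value, ...), one argument or row to a line, values as JSON. arm_command: Moves the arm, as the interface text tells. Its arguments: {"type":"object","properties":{"plan":{"type":"array"},"newtons":{"type":"number"}},"required":["plan"]}

```bash
mkdir -p pics
cat > h.py <<'E'
import numpy as np, cv2
from scipy.spatial.transform import Rotation as R
from cell import manip, eyes, ticket
def cloud(c):
    v,u=np.mgrid[0:480,0:640]; z=c['z_map'].astype(float)
    p=np.stack([(u-c['cx'])*z/c['fx'],(v-c['cy'])*z/c['fy'],z],-1)
    o=np.array(c['orientation'],float)
    M=o if o.shape==(3,3) else (R.from_euler('xyz',o).as_matrix() if o.size==3 else None)
    w=p@M.T+np.array(c['eye']); w[z==0]=np.nan
    return w
E
python3 - <<'E'
from h import *
import pickle
print(manip.read_state())
for n in('scene','top'):
    c=eyes.camera(n); cv2.imwrite(f'pics/{n}0.png',c['img']); print(n,c['eye'],c['orientation'],c['fx'],c['cx'],c['cy']); pickle.dump(c,open(n+'0.pkl','wb'))
E
```

```text
{'clock': 0.0, 'joints': array([-1.23658650e+00,  3.00441677e-01,  1.52159888e+00, -9.43172088e-07,
        1.32068567e+00, -6.65903329e-02]), 'qd': array([ 0.00022806,  0.00069461, -0.00136088, -0.00046508, -0.00023475,
       -0.00059776]), 'effort': array([ 6.69835972e-04, -5.31808412e+01, -3.52730656e+01,  7.08561670e-02,
        2.44786829e-02, -1.12387474e-04]), 'eef_pos': array([ 214.49027556, -506.13172252,  179.39495285]), 'eef_rot': array([-3.14046153e+00, -7.45179508e-05,  4.00800354e-01]), 'wrist_force': array([1.12027967, 0.33188749, 0.07822462]), 'moment': array([ 0.01134964, -0.03706285,  0.00884292]), 'finger_force': 0.0, 'finger_gap': 94.00418507561922}
scene [ 877.77957763 -255.35951967  832.1429496 ] [-2.49751035 -0.0104998   0.68875814] 446.0178802237266 314.10399561209545 233.74158793160584
top [ 468.59954015  140.16555823 1255.99064522] [-3.08665899e+00 -1.91780805e-03 -1.58697831e+00] 624.2063914264315 316.21564230752676 236.3168201618569
```

View pics/scene0.png

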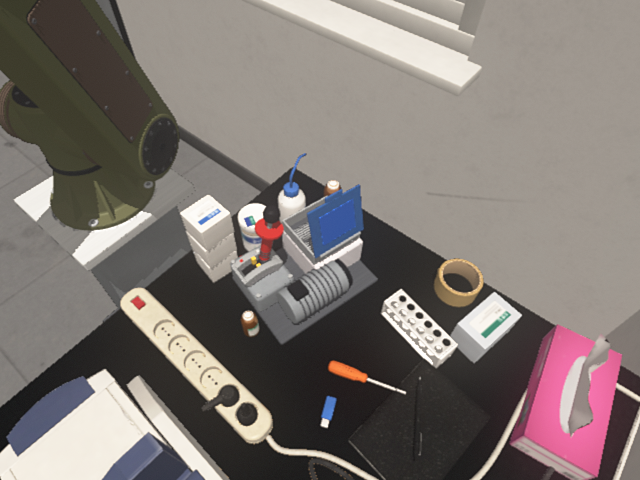

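View pics/top0.png

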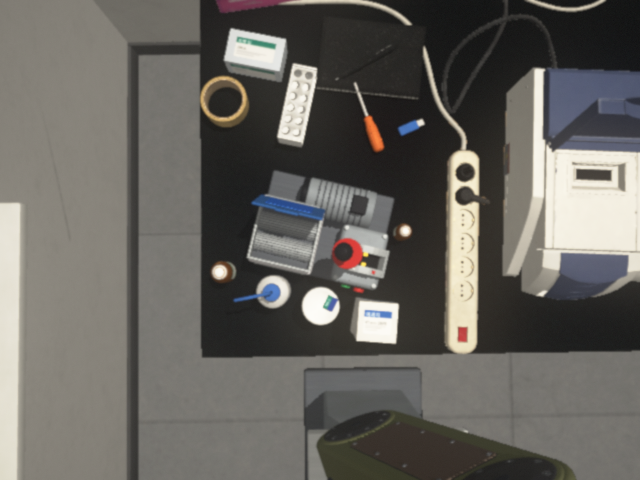

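Scene: mill in the middle. Top image: blue cover (288,206), hopper (285,245), red ring (347,253), carton stack (377,321), wash bottle (272,292), jar (321,305). There are two droppers: the small one at (402,231), right of the mill, and a larger look-alike at (223,271).

Run:
```python
from h import *
import pickle
cs={n:pickle.load(open(n+'0.pkl','rb')) for n in('scene','top')}
for n,c in cs.items():
    w=cloud(c); z=w[...,2]; b,g,r=[c['img'][...,i].astype(int) for i in range(3)]
    print(n,'table z',np.nanmedian(z[(z>-20)&(z<12)]))
    box=(w[...,0]>250)&(w[...,0]<650)&(w[...,1]>-100)&(w[...,1]<330)
    m=box&(r>150)&(g<60)&(b<60)&(z>120); P=w[m]; print('red',len(P),P.mean(0),P.min(0),P.max(0))
    m=box&(b>110)&(r<70)&(g<120)&(z>112); 
    k,l,s,ce=cv2.connectedComponentsWithStats(m.astype(np.uint8))
    for i in range(1,k):
        if s[i,4]>40:
            P=w[l==i]; print('blue',s[i],P.mean(0).round(1),P.min(0).round(1),P.max(0).round(1))
            if s[i,4]>300:
                q=P-P.mean(0);_,S,V=np.linalg.svd(q,full_matrices=False);print(' normal',V[2],S/np.sqrt(len(P)), 'axes',V[:2].tolist())
    for lo,hi in((105,122),(-5,15),(55,76),(175,186),(95,104)):
        m=(box&(z>lo)&(z<hi)).astype(np.uint8)
        if lo<0: continue
        k,l,s,ce=cv2.connectedComponentsWithStats(m)
        for i in range(1,k):
            if s[i,4]>60:
                P=w[l==i]; rc=cv2.minAreaRect(P[:,:2].astype(np.float32)); print(lo,hi,s[i],P.mean(0).round(1),'rect',np.round(rc[0],1),np.round(rc[1],1),round(rc[2],1))
```

```text
scene table z 0.23021585521610177
red 55 [505.64712727  70.07689902 155.3347324 ] [478.80887995  58.06671829 127.44661833] [527.17407294 103.80164037 186.11651816]
blue [ 308  186   56   72 2374] [583.3 177.7 180. ] [557.6 119.6 120.8] [610.9 240.  239.4]
 normal [-0.941228    0.23964213 -0.23803676] [33.89188826 32.0109956   1.18609668] axes [[0.24268513365161018, 0.9699580441384619, 0.016891373999464915], [-0.23493355338800118, 0.0418693483139065, 0.9711092539793119]]
105 122 [279 189  26  18 255] [441.6 210.8 110.5] rect [436.8 215.2] [54.1 48.1] 41.2
105 122 [282 195  46  64 406] [505.9 170.5 112.5] rect [504.7 169.8] [ 82.8 164.7] 31.1
105 122 [318 228  46  30 147] [598.5 177.3 118.3] rect [599.2 179.9] [113.1  10.3] 72.9
105 122 [186 231  49  25 235] [400.7  17.5 113.8] rect [394.1  14. ] [95.  47.7] 37.8
105 122 [260 250  11  11  61] [500.7  62.8 113.8] rect [500.5  63.7] [19.5 12. ] 33.0
55 76 [241 229  21  12 111] [418.8 102.4  65.8] rect [414.9 102.6] [48.9 11.6] 17.3
55 76 [283 233  31  38 158] [523.1 133.9  65.9] rect [523.  133.9] [  3.8 110.3] 74.6
55 76 [192 245  45  2
[... 2409 characters left out ...]
 34.6] 71.4
175 186 [332 238  29  31 316] [497.4  85.9 181.9] rect [498.2  86.5] [47.8 51.9] 89.3
175 186 [ 357  301   42   43 1542] [378.9  34.8 179.2] rect [378.9  34.8] [68.3 68.1] 84.8
95 104 [350 195  19  21 272] [589.7  56.1 100.4] rect [590.2  56. ] [29.9 34.5] 75.5
95 104 [258 210  61  31 784] [553.3 189.1 100.2] rect [553.6 189.4] [109.  34.] 76.3
95 104 [253 231  61  32 786] [514.8 200.2 100.1] rect [515.  199.4] [109.2  34.3] 75.5
95 104 [360 244  27  13 170] [503.9  32.9  99.8] rect [501.4  34.1] [50.1 19.6] 75.7
95 104 [348 262  36  16 190] [467.8  45.2  99.9] rect [470.9  45.4] [65.1 19.8] 75.8
95 104 [302 287  38  38 995] [403.6 131.3 100.6] rect [404.3 131. ] [67.8 67.6] 43.3
```

Run:
```python
import cv2,pickle,numpy as np
a=pickle.load(open('scene0.pkl','rb'))['img'][170:350,170:370]; b=pickle.load(open('top0.pkl','rb'))['img'][165:345,210:410]
cv2.imwrite('pics/crop.png',cv2.resize(np.hstack([a,b]),(800,360),interpolation=cv2.INTER_CUBIC))
```

```text
(no output)
```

View pics/crop.png

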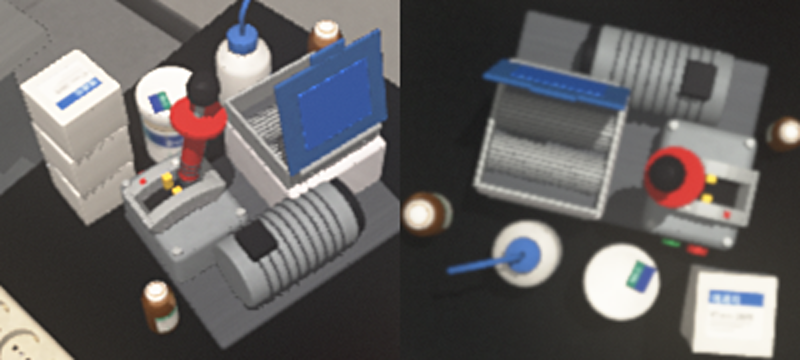

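Emit:
arm_command(
  plan=[
    [-1, 0, 0, -0.03, -0.1844],
    [-1, 0, 0, -0.03, -0.1844],
    [-1, 0, 0, -0.03, -0.1844],
    [-1, 0, 0, -0.03, -0.1844],
    [-1, 0, 0, -0.03, -0.1844],
    [-1, 0, 0, 0, 0],
  ],
)

```text
clock: 0.85
eef_pos: [214.7, -506.8, 331.5]
eef_rot: [3.14, 0.003, 1.323]
wrist_force: [0.1, 0.8, 0.2]
finger_gap: 37.2
finger_force: 0.0
```

Crop: the only red disc under a black knob is the collar, at scene (268,229) and top (347,253). The red things to avoid are the mill's button, at top (384,228), and the power-strip switch, at top (462,333). The blue plate on the hopper is the cover, as opposed to the bottle cap or the labels. The small dropper is at top (402,231). The choice is confirmed, so I'm moving behind the cover.

Emit:
arm_command(
  plan=[
    [-1, 0.054, 0.017, 0, 0],
    [-1, 0.054, 0.017, 0, 0],
    [-1, 0.054, 0.017, 0, 0],
    [-1, 0.054, 0.017, 0, 0],
    [-1, 0.054, 0.017, 0, 0],
    [-1, 0.054, 0.017, 0, 0],
    [-1, 0.054, 0.017, 0, 0],
    [-1, 0.054, 0.017, 0, 0],
    [-1, 0.054, 0.017, 0, 0],
    [-1, 0.054, 0.017, 0, 0],
    [-1, 0.054, 0.017, 0, 0],
    [-1, 0.054, 0.017, 0, 0],
    [-1, 0.054, 0.017, 0, 0],
    [-1, 0.054, 0.017, 0, 0],
    [-1, 0, 0, 0, 0],
    [-1, 0, 0, 0, 0],
  ],
)

```text
clock: 2.85
eef_pos: [630.6, 167.7, 328.7]
eef_rot: [-3.14, 0.001, 1.321]
wrist_force: [-0.3, -0.8, -0.0]
finger_gap: 0.4
finger_force: 0.0
```

Emit:
arm_command(
  plan=[
    [-1, 0, 0, 0.043, 0],
    [-1, 0, 0, 0.043, 0],
    [-1, 0, 0, 0.043, 0],
    [-1, 0, 0, 0, 0],
    [-1, 0, -0.022, 0, 0],
    [-1, 0, -0.021, 0, 0],
    [-1, 0, -0.019, 0.006, 0],
    [-1, 0, -0.015, 0.008, 0],
    [-1, 0, -0.013, 0.011, 0],
    [-1, 0, -0.01, 0.0135, 0],
    [-1, 0, 0, 0, 0],
  ],
)

```text
clock: 4.22
eef_pos: [534.1, 192.3, 164.4]
eef_rot: [3.14, -0.001, 1.322]
wrist_force: [0.5, -0.4, -0.3]
finger_gap: 0.6
finger_force: 0.0
```

Emit:
arm_command(
  plan=[
    [-1, 0, -0.0075, 0.015, 0],
    [-1, 0, -0.0035, 0.012, 0],
    [-1, 0, -0.002, 0.012, 0],
    [-1, 0, 0, 0.003, 0],
    [-1, 0, 0, 0, 0],
  ],
)

```text
clock: 4.85
eef_pos: [521.3, 195.7, 120.1]
eef_rot: [-3.141, 0.0, 1.323]
wrist_force: [-0.0, 0.3, -0.1]
finger_gap: 0.4
finger_force: 0.0
```

Run:
```python
from h import *
c=eyes.camera('scene'); cv2.imwrite('pics/s1.png',cv2.resize(c['img'][130:370,160:480],(800,600))); print(manip.read_state()['wrist_force'])
```

```text
[-0.6531061   0.27402305 -0.30410766]
```

View pics/s1.png

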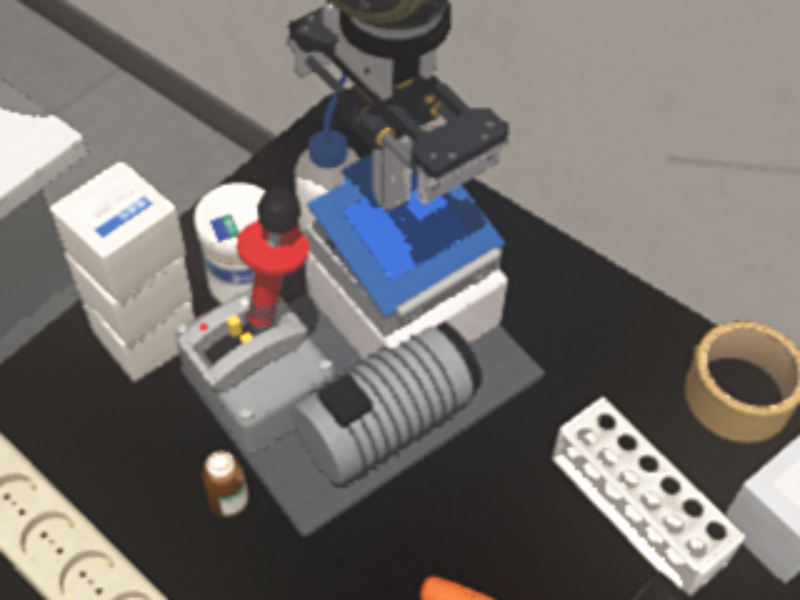

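The cover is almost down, with the fingertips on it at about (415,205). Lever, bottles and stack are undisturbed. I'll press further until a reaction shows.

Emit:
arm_command(
  plan=[
    [-1, 0, 0, 0.002, 0],
    [-1, 0, 0, 0.002, 0],
    [-1, 0, 0, 0, 0],
    [-1, 0, 0, 0, 0],
  ],
)

```text
clock: 5.4
eef_pos: [521.4, 195.7, 116.4]
eef_rot: [3.142, 0.0, 1.323]
wrist_force: [0.2, -0.3, 0.4]
finger_gap: 0.3
finger_force: 0.1
```

```bash
cat > cov.py <<'E'
from h import *
c=eyes.camera('scene'); w=cloud(c); b,g,r=[c['img'][...,i].astype(int) for i in range(3)]
m=(b>100)&(r<80)&(w[...,2]>112)&(w[...,2]<160)&(w[...,0]>470)&(w[...,0]<620)&(w[...,1]>110)&(w[...,1]<260)
P=w[m]-[540.1,130.7,0]; x=P[:,:2]@[.9695,-.245]
k=np.ones(len(x),bool)
for _ in range(5):
    p=np.polyfit(x[k],P[k,2],1); e=P[:,2]-np.polyval(p,x); k=abs(e)<3
print(k.sum(),'angle',-np.arctan(p[0]),'z at x=38',np.polyval(p,38),'z at -70',np.polyval(p,-70),x.min(),x.max(),manip.read_state()['wrist_force'])
E
python3 cov.py
```

```text
1935 angle 0.26188748315602633 z at x=38 122.5599467657698 z at -70 151.5086571835177 -77.75295771707255 39.32772288779069 [1.35139186 0.27040069 0.82929697]
```

Run:
```python
from h import *
a=eyes.camera('scene'); b=eyes.camera('wrist')
cv2.imwrite('pics/s2.png',np.hstack([cv2.resize(a['img'][150:280,270:400],(400,400),interpolation=cv2.INTER_CUBIC),cv2.resize(b['img'],(400,300)).copy() if 0 else cv2.copyMakeBorder(cv2.resize(b['img'],(400,300)),0,100,0,0,0)]))
w=cloud(a)
for v in range(195,226,3): print(v,[tuple(w[v,u].round().astype(int)) if w[v,u,0]==w[v,u,0] else None for u in (308,314,318,322,330,336)])
```

```text
195 [(np.int64(485), np.int64(213), np.int64(150)), (np.int64(523), np.int64(186), np.int64(200)), (np.int64(532), np.int64(186), np.int64(207)), (np.int64(565), np.int64(155), np.int64(257)), (np.int64(589), np.int64(146), np.int64(282)), (np.int64(596), np.int64(153), np.int64(281))]
198 [(np.int64(491), np.int64(206), np.int64(152)), (np.int64(523), np.int64(186), np.int64(192)), (np.int64(533), np.int64(185), np.int64(200)), (np.int64(535), np.int64(195), np.int64(192)), (np.int64(590), np.int64(145), np.int64(276)), (np.int64(601), np.int64(146), np.int64(283))]
201 [(np.int64(495), np.int64(201), np.int64(149)), (np.int64(523), np.int64(186), np.int64(183)), (np.int64(533), np.int64(186), np.int64(190)), (np.int64(535), np.int64(196), np.int64(183)), (np.int64(592), np.int64(143), np.int64(272)), (np.int64(600), np.int64(148), np.int64(273))]
204 [(np.int64(500), np.int64(196), np.int64(148)), (np.int64(523), np.int64(186), np.int64(174)), (np.int64(533), np.int64(186), np.int64(181)), (np.int64(535), np.int64(196), np.int64(174)), (np.int64(592), np.int64(143), np.int64(264)),
[... 1356 characters left out ...]
, np.int64(190), np.int64(139)), (np.int64(552), np.int64(201), np.int64(137)), (np.int64(561), np.int64(210), np.int64(136))]
222 [(np.int64(525), np.int64(166), np.int64(139)), (np.int64(533), np.int64(175), np.int64(136)), (np.int64(539), np.int64(180), np.int64(137)), (np.int64(545), np.int64(185), np.int64(137)), (np.int64(556), np.int64(197), np.int64(134)), (np.int64(564), np.int64(206), np.int64(132))]
225 [(np.int64(530), np.int64(159), np.int64(140)), (np.int64(538), np.int64(169), np.int64(137)), (np.int64(543), np.int64(175), np.int64(135)), (np.int64(549), np.int64(180), np.int64(136)), (np.int64(560), np.int64(192), np.int64(132)), (np.int64(569), np.int64(200), np.int64(132))]
```

View pics/s2.png

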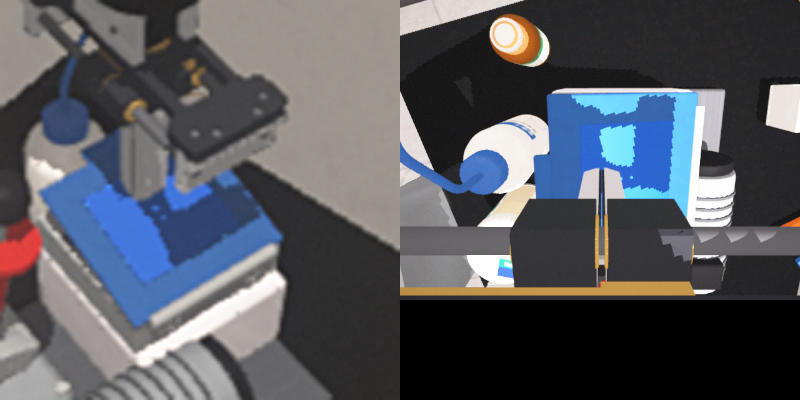

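The wrist view (right) shows the closed tips on the cover's middle at (603,175). The reported tip height is about 25 mm below the plate there. I'll back off and measure the cover on its own.

Emit:
arm_command(
  plan=[
    [-1, 0, 0, -0.01, 0],
    [-1, 0, 0, -0.03, 0],
    [-1, 0, 0, -0.04, 0],
    [-1, 0, 0, 0, 0],
  ],
)

```text
clock: 6.05
eef_pos: [522.5, 196.2, 200.1]
eef_rot: [3.137, -0.003, 1.323]
wrist_force: [0.4, 0.4, -0.6]
finger_gap: 0.7
finger_force: 0.0
```

```bash
python3 cov.py
```

```text
2356 angle 0.26335021765639555 z at x=38 122.54382744955313 z at -70 151.6619298419942 -76.7785899177104 39.23279855124593 [ 0.3615306  -0.47613029  0.16807657]
```

Emit:
arm_command(
  plan=[
    [-1, 0, -0.018, 0.02, 0],
    [-1, 0, 0, 0.025, 0],
    [-1, 0, 0, 0.004, 0],
    [-1, 0, 0, 0.004, 0],
    [-1, 0, 0, 0.004, 0],
  ],
)

```text
clock: 6.72
eef_pos: [504.3, 200.2, 139.8]
eef_rot: [3.141, -0.0, 1.323]
wrist_force: [-0.3, -0.9, 0.4]
finger_gap: 0.2
finger_force: 0.0
```

```bash
python3 cov.py; python3 -c "
from h import *;print(manip.read_state()['eef_pos'])"
```

```text
2306 angle 0.26392115311001574 z at x=38 122.53345269881842 z at -70 151.7177084915483 -77.04633369055121 38.41469017262374 [-1.16816085  0.0227234  -0.56056004]
[503.96395939 200.16358398 139.21398524]
```

Emit:
arm_command(
  plan=[
    [-1, 0, 0, 0.005, 0],
    [-1, 0, 0, 0.005, 0],
    [-1, 0, 0, 0.005, 0],
    [-1, 0, 0, 0.004, 0],
    [-1, 0, 0, 0, 0],
  ],
)

```text
clock: 7.4
eef_pos: [503.8, 200.2, 120.2]
eef_rot: [-3.141, 0.0, 1.323]
wrist_force: [0.5, 0.2, 0.2]
finger_gap: 0.1
finger_force: 0.0
```

```bash
python3 cov.py; python3 -c "
from h import *;c=eyes.camera('scene');cv2.imwrite('pics/s3.png',cv2.resize(c['img'][160:270,270:400],(780,580),interpolation=cv2.INTER_CUBIC));print(manip.read_state()['eef_pos'])"
```

```text
2184 angle 0.24962653640883165 z at x=38 122.44068220125968 z at -70 149.97464995904275 -77.31525532624164 38.7420994267905 [ 0.42406911 -0.37604289  0.15627341]
[503.92016458 200.2000409  120.49186081]
```

View pics/s3.png

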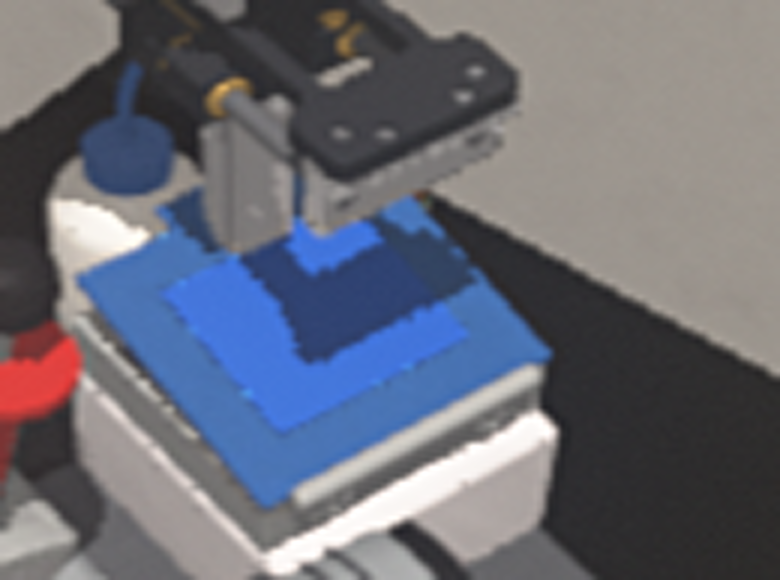

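The fingers' real end seems to be about 25 mm above the reported TCP, since the cover only starts to follow now. I'll keep pressing.

Emit:
arm_command(
  plan=[
    [-1, 0, 0, 0.006, 0],
    [-1, 0, 0, 0.006, 0],
    [-1, 0, 0, 0.005, 0],
    [-1, 0, 0, 0.002, 0],
    [-1, 0, 0, 0, 0],
  ],
)

```text
clock: 8.12
eef_pos: [503.9, 200.1, 101.2]
eef_rot: [-3.141, 0.0, 1.323]
wrist_force: [-0.2, -0.5, -0.2]
finger_gap: 0.4
finger_force: 0.0
```

```bash
python3 cov.py
```

```text
1955 angle 0.056403874523015096 z at x=38 121.97298400065554 z at -70 128.07107063275336 -82.09951149354544 38.688158784174824 [0.29481744 0.48622466 0.16632186]
```

Emit:
arm_command(
  plan=[
    [-1, 0, 0, 0.002, 0],
    [-1, 0, 0, 0.002, 0],
    [-1, 0, 0, 0.001, 0],
    [-1, 0, 0, 0, 0],
    [-1, 0, 0, 0, 0],
  ],
)

```text
clock: 8.8
eef_pos: [503.9, 200.2, 96.4]
eef_rot: [3.142, 0.0, 1.323]
wrist_force: [0.3, -0.0, 0.5]
finger_gap: 0.5
finger_force: 0.0
```

```bash
python3 cov.py
```

```text
1870 angle 0.006630175043424561 z at x=38 121.86627767644633 z at -70 122.58234707378459 -82.80007805409718 39.04302346313163 [-0.69468217  0.14593009  0.61266089]
```

Emit:
arm_command(
  plan=[
    [-1, 0, 0, 0.001, 0],
    [-1, 0, 0, 0, 0],
    [-1, 0, 0, -0.02, 0],
    [-1, 0, 0, -0.045, 0],
    [-1, 0, 0, -0.045, 0],
    [-1, 0, 0, -0.04, 0],
    [0.6, 0, 0, 0, 0],
    [0.6, 0, 0, 0, 0],
    [0.6, 0, 0, 0, 0],
    [0.6, 0, 0, 0, 0],
    [0.6, 0, 0, 0, 0],
  ],
)

```text
clock: 10.22
eef_pos: [503.8, 200.2, 245.1]
eef_rot: [-3.141, 0.0, 1.323]
wrist_force: [0.2, 0.3, -0.1]
finger_gap: 47.1
finger_force: 0.0
```

```bash
python3 cov.py
python3 - <<'E'
from h import *
c=eyes.camera('scene'); w=cloud(c); s=manip.read_state(); print(s['eef_pos'],s['finger_gap'])
P=(w-s['eef_pos']).reshape(-1,3); M=R.from_euler('xyz',s['eef_rot']).as_matrix(); q=P@M; i=~np.isnan(q[:,0])&(abs(q[:,0])<40)&(abs(q[:,1])<90)&(q[:,2]>-140)&(q[:,2]<10); q=q[i]
h=np.histogram(q[:,2],np.arange(-140,15,5)); print(list(zip(h[1],h[0])))
d=q[q[:,2]>-90]; 
for lo,hi in((-90,0),(0,90)):
    e=d[(d[:,1]>lo)&(d[:,1]<hi)]; print(lo,len(e), e.min(0) if len(e) else 0,e.max(0) if len(e) else 0)
cv2.imwrite('pics/s4.png',cv2.resize(c['img'][110:350,160:480],(800,600)))
E
```

```text
2196 angle 0.0007440951191064744 z at x=38 121.88068923309787 z at -70 121.96105152079298 -81.15833100569796 38.402625375922014 [-0.33496249  0.06890997  0.36403126]
[503.8590305  200.18174054 245.2814834 ] 54.90279160924164
[(np.int64(-140), np.int64(308)), (np.int64(-135), np.int64(188)), (np.int64(-130), np.int64(158)), (np.int64(-125), np.int64(44)), (np.int64(-120), np.int64(12)), (np.int64(-115), np.int64(11)), (np.int64(-110), np.int64(22)), (np.int64(-105), np.int64(32)), (np.int64(-100), np.int64(36)), (np.int64(-95), np.int64(34)), (np.int64(-90), np.int64(34)), (np.int64(-85), np.int64(39)), (np.int64(-80), np.int64(43)), (np.int64(-75), np.int64(48)), (np.int64(-70), np.int64(56)), (np.int64(-65), np.int64(52)), (np.int64(-60), np.int64(54)), (np.int64(-55), np.int64(47)), (np.int64(-50), np.int64(50)), (np.int64(-45), np.int64(50)), (np.int64(-40), np.int64(43)), (np.int64(-35), np.int64(31)), (np.int64(-30), np.int64(18)), (np.int64(-25), np.int64(0)), (np.int64(-20), np.int64(0)), (np.int64(-15), np.int64(0)), (np.int64(-10), np.int64(0)), (np.int64(-5), np.int64(0)), (np.int64(0), np.int64(0)), (np.int64(5), np.int64(0))]
-90 307 [-10.96213713 -37.70739636 -89.73943912] [  7.28806148 -23.27553427 -25.6835789 ]
0 258 [-10.81619287  27.70640751 -89.71096818] [ 10.15484365  39.78853565 -28.06502637]
```

View pics/s4.png

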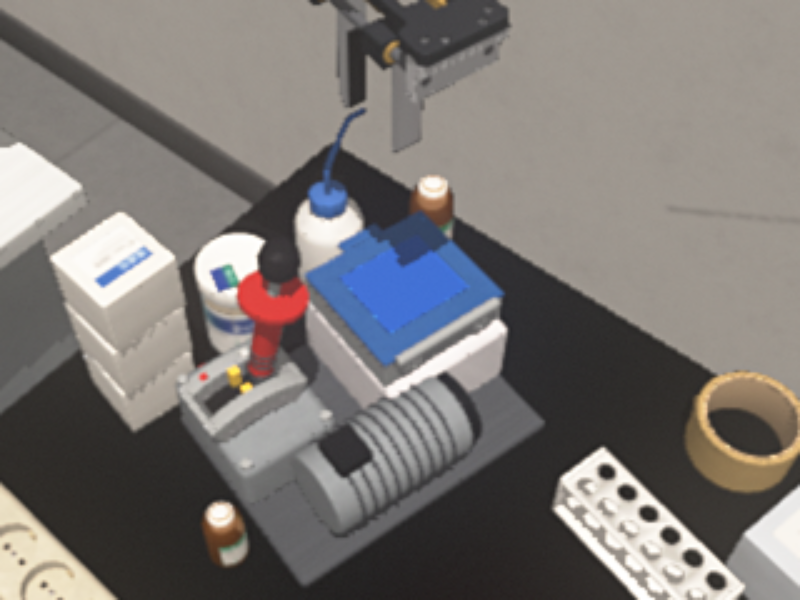

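The cover lies shut (angle about 0.001). The picture shows the open fingers at (352,100) and (405,150), the ring at (273,295), the knob at (278,258), and the lever still on the forward side. The depth data put the real finger end 25 mm above the reported TCP, so I'll allow for that.

Emit:
arm_command(
  plan=[
    [0.7, -0.037, 0.007, 0, 0],
    [0.7, -0.037, 0.007, 0, 0],
    [0.7, -0.038, 0.008, 0, 0],
    [0.7, 0, 0, 0, 0],
    [0.7, 0, 0, 0.036, 0],
    [0.7, 0, 0, 0.036, 0],
    [0.7, 0, 0, 0.037, 0],
    [0.7, 0, 0, 0, 0],
  ],
)

```text
clock: 11.32
eef_pos: [496.5, 86.8, 134.6]
eef_rot: [-3.137, 0.001, 1.323]
wrist_force: [1.0, 0.3, 0.2]
finger_gap: 80.0
finger_force: 0.0
```

```bash
cat > lev.py <<'E'
from h import *
s=manip.read_state(); p=np.array(s['eef_pos'])-[540.1,130.7,0]
print('tcp mill',p[:2]@[.9695,-.245],p[:2]@[.245,.9695],p[2],s['finger_gap'],s['finger_force'],s['wrist_force'],s['clock'])
for n in('scene','top'):
    c=eyes.camera(n); w=cloud(c); b,g,r=[c['img'][...,i].astype(int) for i in range(3)]
    q=w-[540.1,130.7,0]; X=q[...,:2]@[.9695,-.245]; Y=q[...,:2]@[.245,.9695]; Z=w[...,2]
    m=(r>130)&(g<70)&(b<70)&(Z>100)&(abs(X+30)<32)&(Y<10)&(Y>-190)
    y,z=Y[m]+92,Z[m]-15; rad=np.hypot(y,z)
    print(n,m.sum(),'X',X[m].min(),X[m].max(),'Y',Y[m].min(),Y[m].max(),'Z',Z[m].min(),Z[m].max(),'rad',np.percentile(rad,[50,95]))
    m2=(r>130)&(g<70)&(b<70)&(Z>98)&(abs(X+30)<13)&(Y<10)&(Y>-190)
    y,z=Y[m2]+92,Z[m2]-15
    # lean by ring-plane fit
    k=rad>155 if rad.size else []
    A=np.c_[Y[m][k],np.ones(k.sum())]; f=np.linalg.lstsq(A,Z[m][k],rcond=None)[0]; L=np.arctan(f[0]); print('  plane tilt',L, 'lean from mean', np.arctan2((Y[m][k]+92).mean(),(Z[m][k]-15).mean()))
    cv2.imwrite(f'pics/{n}_l.png',c['img'])
E
python3 lev.py
```

```text
tcp mill -31.478943933945047 -53.27535117522925 134.6303883334274 80.01369491780862 0.0 [1.01036741 0.26110996 0.22156678] 11.325
scene 215 X -48.665435948806525 -8.325872408383301 Y -114.48686940576587 -58.16265362327961 Z 102.71775657629905 191.74185168446002 rad [171.85122181 175.50183459]
  plane tilt -0.08422634705980968 lean from mean 0.10714110936051081Traceback (most recent call last):
  File "lev.py", line 9, in <module>
    print(n,m.sum(),'X',X[m].min(),X[m].max(),'Y',Y[m].min(),Y[m].max(),'Z',Z[m].min(),Z[m].max(),'rad',np.percentile(rad,[50,95]))
                        ~~~~~~~~^^
    return umr_minimum(a, axis, None, out, keepdims, initial, where)
ValueError: zero-size array to reduction operation minimum which has no identity
```

```bash
python3 -c "
import cv2;i=cv2.imread('pics/scene_l.png');cv2.imwrite('pics/s5.png',cv2.resize(i[170:290,200:340],(770,660)[:1]+(600,),interpolation=cv2.INTER_CUBIC))"
```

```text
(no output)
```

View pics/s5.png

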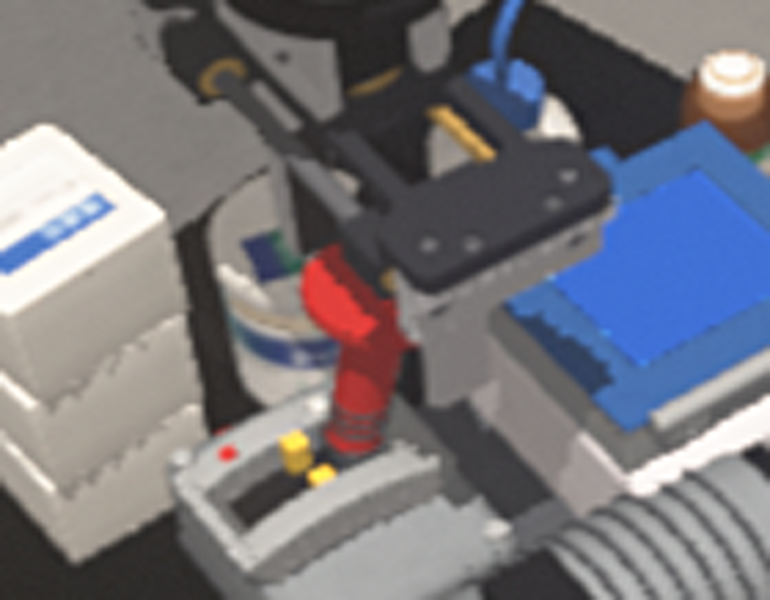

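The ring at (345,290) sits between the open fingers (rear finger at (455,350)), and the lever hasn't moved. Closing now.

Emit:
arm_command(
  plan=[
    [0, 0, 0, 0, 0],
    [-0.2, 0, 0, 0, 0],
    [-0.2, 0, 0, 0, 0],
    [-0.2, 0, 0, 0, 0],
  ],
  newtons=45,
)

```text
clock: 11.92
eef_pos: [499.4, 85.9, 137.3]
eef_rot: [3.137, -0.001, 1.323]
wrist_force: [12.6, -2.8, -2.0]
finger_gap: 52.7
finger_force: 45.0
```

Emit:
arm_command(
  plan=[
    [-0.2, 0, 0.0025, 0, 0],
    [-0.2, 0.001, 0, -0.005, 0],
    [-0.2, 0.0011, 0, -0.005, 0],
    [-0.2, 0.0011, 0, -0.004, 0],
    [-0.2, 0, 0, 0, 0],
  ],
)

```text
clock: 12.55
eef_pos: [500.7, 88.7, 150.5]
eef_rot: [-3.141, 0.0, 1.323]
wrist_force: [-3.2, -0.6, -3.4]
finger_gap: 52.4
finger_force: 45.0
```

```bash
python3 lev.py 2>/dev/null
```

```text
tcp mill -27.95761585132945 -50.375353025752844 150.51839587822096 52.37516025952291 44.999093413352966 [-3.20390303 -0.644936   -3.40663375] 12.55
scene 202 X -48.39931022773897 -8.035022704491642 Y -114.17254797527114 -62.696021790396365 Z 101.4229087119927 204.33796007443493 rad [185.02218952 188.83527807]
  plane tilt -0.12737948034353663 lean from mean 0.11237013163314541
```

The collar is lifted about 13 mm (red radius 172 to 185). Swinging along the arc.

Emit:
arm_command(
  plan=[
    [-0.2, -0.0092, 0, -0.0019, 0],
    [-0.2, -0.0093, 0, -0.0014, 0],
    [-0.2, -0.0093, 0, -0.001, 0],
    [-0.2, -0.0094, 0, -0.0004, 0],
    [-0.2, -0.0094, 0, 0, 0],
    [-0.2, 0, 0, 0, 0],
  ],
)

```text
clock: 13.4
eef_pos: [489.2, 42.7, 155.2]
eef_rot: [-3.141, 0.0, 1.322]
wrist_force: [-4.4, -0.9, -4.2]
finger_gap: 52.8
finger_force: 45.0
```

```bash
python3 lev.py 2>/dev/null
```

```text
tcp mill -27.779420195162988 -97.77826461575572 155.2303528439964 52.78934658350154 44.998791217803955 [-4.44457472 -0.91908357 -4.23203202] 13.4
scene 84 X -46.981178771940904 -7.226590960842362 Y -121.45479830195733 -108.99400350353723 Z 102.34205868476647 203.08772705267074 rad [186.88663116 188.42300025]
  plane tilt 0.14537482039312452 lean from mean -0.1270390467460501
```

Emit:
arm_command(
  plan=[
    [-0.2, -0.0093, 0, 0.0005, 0],
    [-0.2, -0.0094, 0, 0.0009, 0],
    [-0.2, -0.0092, 0, 0.0015, 0],
    [-0.2, -0.0092, 0, 0.0019, 0],
    [-0.2, -0.008, 0, 0.0022, 0],
    [-0.2, 0, 0, 0, 0],
  ],
)

```text
clock: 14.25
eef_pos: [478.4, -1.4, 148.2]
eef_rot: [3.141, 0.002, 1.322]
wrist_force: [-4.5, -8.7, -1.4]
finger_gap: 37.7
finger_force: 5.2
```

```bash
python3 lev.py 2>/dev/null
```

```text
tcp mill -27.471429907536983 -143.2402635313804 148.22791369937826 37.68070092423103 5.171721400693059 [-4.50377434 -8.68470787 -1.43641639] 14.25
scene 20 X -18.298761212285477 -0.4165696575389618 Y -128.96347636301215 -109.24527552892027 Z 106.50903658910329 186.90063445992485 rad [170.01993824 172.35177614]
  plane tilt 0.21337319359250195 lean from mean -0.1641243533538897
top 26 X -39.844239563795895 -30.7048693539588 Y -100.2386505587355 -90.77136908269458 Z 183.09295888687075 190.03458713786108 rad [172.40204567 174.15756946]
  plane tilt 0.24017522821242368 lean from mean -0.020118389995048114
```

```bash
python3 -c "
import cv2,numpy as np
a=cv2.imread('pics/scene_l.png')[170:290,190:310];b=cv2.imread('pics/top_l.png')[200:320,300:420]
cv2.imwrite('pics/s6.png',np.hstack([cv2.resize(k,(400,400),interpolation=cv2.INTER_CUBIC) for k in(a,b)]))"
```

```text
(no output)
```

View pics/s6.png

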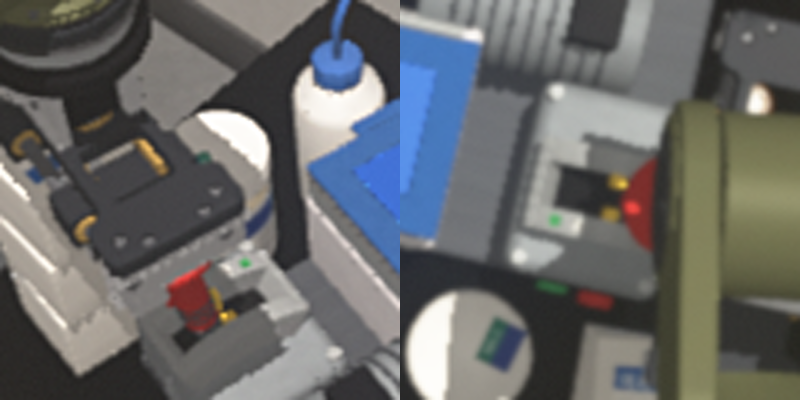

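The collar has slipped out of the grip on the far side of the neck, with its foot right of the yellow blocks at left (225,315). I'll open, back off upward and measure.

Emit:
arm_command(
  plan=[
    [0.6, 0, 0, 0, 0],
    [0.6, 0, 0, 0, 0],
    [0.6, 0, 0, 0, 0],
    [0.6, 0, 0, 0, 0],
    [0.6, 0, 0, -0.04, 0],
    [0.6, 0, 0, -0.05, 0],
    [0.6, 0, 0, -0.05, 0],
    [0.6, 0.0, -0.05, 0, 0],
    [0.6, 0.05, -0.05, 0, 0],
    [0.6, 0.06, -0.05, 0, 0],
    [0.6, 0.06, -0.05, 0, 0],
    [0.6, 0, 0, 0, 0],
  ],
)

```text
clock: 15.85
eef_pos: [342.2, 181.5, 288.5]
eef_rot: [3.141, -0.001, 1.329]
wrist_force: [0.3, -0.2, 0.0]
finger_gap: 75.5
finger_force: 0.0
```

```bash
python3 lev.py; python3 cov.py
```

```text
tcp mill -204.27477108895349 0.7381699007937939 288.45760714167216 75.53921044610502 0.0 [ 0.27815139 -0.16786534  0.02985363] 15.85
scene 141 X -46.39415753647218 -0.07809115384481101 Y -142.82271761128422 -94.47998865732941 Z 106.71587828915517 190.97462902347797 rad [173.41620604 175.54625512]
  plane tilt 0.15343046179650643 lean from mean -0.18286708161860452
top 192 X -55.84821864056497 -3.9156466595997683 Y -141.5423167750092 -90.68677823485007 Z 103.27670386195882 227.4607838567581 rad [172.43554049 205.01047189]
  plane tilt 0.032841521947456036 lean from mean -0.14093918236767913
2381 angle -0.0021617196959937465 z at x=38 122.02087262873277 z at -70 121.7874065379005 -84.12150794230122 38.35803148082291 [-0.42619632  0.14752509 -0.10068475]
```

The lever reads about 0.48, only marginally past the neck. I'll push the knob to the right with closed fingers to get clear of it.

Emit:
arm_command(
  plan=[
    [-1, -0.015, 0.044, 0, 0],
    [-1, -0.015, 0.044, 0, 0],
    [-1, -0.015, 0.043, 0, 0],
    [-1, -0.016, 0.043, 0, 0],
    [-1, 0, 0, 0, 0],
    [-1, 0, 0, 0.054, 0],
    [-1, 0, 0, 0.054, 0],
    [-1, 0, 0, 0, 0],
    [-1, -0.02, 0, 0, 0],
    [-1, -0.015, 0, 0, 0],
    [-1, -0.006, 0, 0, 0],
    [-1, -0.006, 0, 0, 0],
    [-1, -0.006, 0, 0, 0],
    [-1, -0.004, 0, 0, 0],
    [-1, 0, 0, 0, 0],
  ],
)

```text
clock: 17.88
eef_pos: [483.4, 21.2, 180.0]
eef_rot: [-3.141, 0.0, 1.323]
wrist_force: [-1.0, 0.3, 0.5]
finger_gap: 0.7
finger_force: 0.0
```

```bash
python3 lev.py
```

```text
tcp mill -28.10936588584316 -120.06932983629632 179.99531592822837 0.7252416662458996 0.04721528389723062 [-0.95559117  0.33011921  0.47320597] 17.875
scene 269 X -44.49119908946046 -0.013846215893959755 Y -161.210113847424 -115.94423984750918 Z 101.94816321533449 188.2154787349956 rad [173.39554748 175.61905571]
  plane tilt 0.259381094902731 lean from mean -0.29867391711439634Traceback (most recent call last):
  File "lev.py", line 9, in <module>
    print(n,m.sum(),'X',X[m].min(),X[m].max(),'Y',Y[m].min(),Y[m].max(),'Z',Z[m].min(),Z[m].max(),'rad',np.percentile(rad,[50,95]))
                        ~~~~~~~~^^
    return umr_minimum(a, axis, None, out, keepdims, initial, where)
ValueError: zero-size array to reduction operation minimum which has no identity
```

Emit:
arm_command(
  plan=[
    [-1, 0.02, 0, 0, 0],
    [-1, 0.03, 0, -0.02, 0],
    [-1, 0, 0, -0.05, 0],
    [-1, 0, 0, -0.05, 0],
    [-1, 0.03, -0.05, 0, 0],
    [-1, 0.03, -0.05, 0, 0],
    [-1, 0.03, -0.05, 0, 0],
    [-1, 0, -0.04, 0, 0],
    [-1, 0, 0, 0, 0],
  ],
)

```text
clock: 19.1
eef_pos: [332.3, 204.4, 300.8]
eef_rot: [3.14, -0.001, 1.326]
wrist_force: [1.1, 0.3, 0.0]
finger_gap: 0.6
finger_force: 0.0
```

```bash
python3 lev.py; python3 cov.py
python3 - <<'E'
from h import *
a=cv2.imread('pics/scene_l.png')[170:350,170:370];b=cv2.imread('pics/top_l.png')[165:345,210:410]
cv2.imwrite('pics/s7.png',np.hstack([cv2.resize(k,(400,360),interpolation=cv2.INTER_CUBIC) for k in(a,b)]))
E
```

```text
tcp mill -219.49071097860218 20.571815987062035 300.75260394161364 0.6001600570739587 0.0 [1.10819074 0.2735844  0.0392416 ] 19.1
scene 241 X -44.522974675552355 0.016865426032156527 Y -160.8710942277949 -112.22915830372087 Z 103.3372094765482 220.00069446925852 rad [173.76187527 176.00860367]
  plane tilt 0.28098194112075175 lean from mean -0.29149673339905846
top 362 X -56.05578861018737 -3.2940723656441957 Y -156.4876327184453 -109.69950034973282 Z 122.84310120438454 190.67330147840312 rad [172.44380309 175.61323635]
  plane tilt 0.24937158191884276 lean from mean -0.20569593265864577
2370 angle 5.755137062722044e-05 z at x=38 121.76533039569473 z at -70 121.77154594372934 -83.6501073767003 38.52410846335211 [ 0.05805557  0.83607949 -0.10557445]
```

View pics/s7.png

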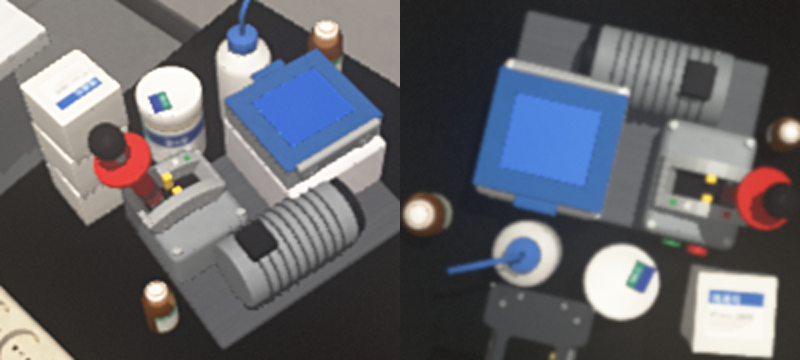

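The lever leans right at about 0.60. The ring's top face is at radius 172.4 (173 expected when down), and the gate light is green. The cover is shut and the stack, bottles and jar are in place. Handing in after comparing the collar radius with the start picture.

Run:
```python
from h import *
import pickle
def rr(c):
    w=cloud(c); b,g,r=[c['img'][...,i].astype(int) for i in range(3)]
    q=w-[540.1,130.7,0]; X=q[...,:2]@[.9695,-.245]; Y=q[...,:2]@[.245,.9695]; Z=w[...,2]
    m=(r>130)&(g<70)&(b<70)&(Z>150)&(abs(X+30)<32)&(Y<10)&(Y>-190)
    A=np.c_[Y[m],np.ones(m.sum())]; y,z=Y[m]+92,Z[m]-15
    t=np.arctan2(y.mean(),z.mean()) 
    return m.sum(),[np.median(y*np.sin(a)+z*np.cos(a)).round(1) for a in (.226,-.26)]
for n in('top','scene'):print(n,rr(pickle.load(open(n+'0.pkl','rb'))),rr(eyes.camera(n)))
```

```text
top (np.int64(328), [np.float64(171.9), np.float64(157.2)]) (np.int64(364), [np.float64(156.5), np.float64(171.5)])
scene (np.int64(288), [np.float64(172.8), np.float64(156.5)]) (np.int64(231), [np.float64(149.0), np.float64(172.9)])
```

The collar height matches the start (171.9 and 171.5 from the top camera, 172.8 and 172.9 from the scene camera), so it is fully down.

```bash
python3 -c "
from cell import ticket;print(ticket.sign_off())"
```

```text
the job is handed in; nothing more can be done
None
```

I handed the job in at about 19 s, and the hand-in gave no verdict: by the cameras the cover is shut, the lever is in reverse at about 0.60 rad with the collar fully down, and the cartons, bottles and jar look unmoved; the collar slipped from the grip past the neck, so I pushed the lever the rest of the way by its knob.

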